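# Point out a customer's order at the sweet counter

### The job

Show the packer what the customer ordered: point straight down at the green truffle with the fingertips centred about 2 cm above it for two seconds, then point in the same way at the red gift box for two seconds, and then press the plunger of the counter bell all the way down to ring for collection, let it come back up and move clear. Do not touch or move the truffles, their slate, the boxes or the spatula, and never bring the fingertips close over another truffle or box: pass well above them.

Things in the scene. Friction and masses are not known exactly. Their poses are not given: they have to be found in the camera images.
- green_truffle: Green (pistachio) truffle, a glazed dome 37 mm wide with thin drizzle lines in a white paper cup (42 mm wide), 34 mm high in all. Stands loose and upright on the slate board. Origin: centre of its underside, z up, so the middle of its top is 34 mm above the origin. The one to point at first.
- pink_truffle: Pink (strawberry) truffle, a glazed dome 37 mm wide with thin drizzle lines in a white paper cup (42 mm wide), 34 mm high in all. Stands loose and upright on the slate board. Origin: centre of its underside, z up, so the middle of its top is 34 mm above the origin. Not ordered.
- dark_truffle: Dark brown (chocolate) truffle, a glazed dome 37 mm wide with thin drizzle lines in a white paper cup (42 mm wide), 34 mm high in all. Stands loose and upright on the slate board. Origin: centre of its underside, z up, so the middle of its top is 34 mm above the origin. Not ordered.
- red_box: Closed red gift box with cream paper bands crossing on its lid, 68 x 68 mm, 50 mm high, flat top, standing loose on the marble. Origin: centre of its underside, z up, so the middle of the lid is 50 mm above the origin. The one to point at second.
- blue_box: Closed blue gift box with cream paper bands crossing on its lid, 68 x 68 mm, 50 mm high, flat top, standing loose on the marble. Origin: centre of its underside, z up, so the middle of the lid is 50 mm above the origin. Not ordered.
- slate: Flat dark grey slate board fixed to the marble, 100 mm (x) by 260 mm (y), 12 mm thick, carrying the three truffles in any order in a row about 80 mm apart along its own y. Origin: centre of its underside, on the work surface.
- bell: Counter bell fixed to the marble: black base 84 mm wide, brass dome up to 44 mm high, steel plunger on top. Origin: centre of its underside, z up.
- bell_top (a point): Centre of the top face of the bell's steel plunger, a flat button 26 mm wide, 61 mm above the marble when up. It is pushed straight down.
- plunger (a joint): Travel of the bell's plunger in m: 0 up, 0.006 all the way down. It is sprung: it starts to move at about 1.7 N, takes about 5 N to reach the bottom, and comes back by itself.
- spatula: Loose flat spatula, 280 mm long, wooden handle and steel blade, lying on the marble left of the bell. Origin on its underside. Leave it alone.
There are look-alikes about, which are no part of the job. What is shaped like the pink_truffle but orange or purple is not meant.

How it is judged:
By the outcome, as a careful person would: the job done as asked, in the order asked, and still so for the second after the job is handed in, with the robot touching nothing.
It also fails if it takes over 64 s, if anything falls off the work surface, if the arm or the gripper's body presses on something with over 40 N, if the wrist force passes 120 N, or if a joint passes its speed limit or range.

### The arm

A 7-joint arm with a two-finger parallel gripper is mounted at the origin on the work surface. World frame = base frame: x ahead of the robot, y to its left, z up, the work surface at z = 0. Lengths are in m, angles in degrees, forces in N, time in s.
With the tool pointing down it reaches from about 0.35 to 0.9 m from the base axis. Payload 8.1 kg.
Tool frame: the origin (TCP) lies at the very end of the fingers, on their centre line; the grasp point (between the pads) lies manip.pinch_z behind it (manip.pinch_z is the distance from the TCP to the grasp point, in m); z points along the fingers, y is the direction in which the jaws open and shut (so a half turn about z gives the same grasp; the last joint's range is limited). The gripper opens to 92 mm and grips with 3 to 60 N. Pads are 19 mm wide; open, the fingers measure 130 mm over their backs; the gripper's body (75 mm by 190 mm) begins 47 mm behind the grasp point.
Start: joints at [-76.41, 24.895, 1.432, 90.138, -0.665, 64.973, -4.303], TCP at [0.208, 0.589, 0.227] pointing down, gripper open.
Joint ranges: [-149.89, 149.89], [-25.12, 119.58], [-72.63, 75.52], [4.76, 147.25], [-75.54, 255.54], [6.69, 114.76], [-157.13, 157.13]. Speed limits (degrees/s): [127.2, 127.2, 172.46, 172.46, 180, 180, 180].

### API

Orientations are given as a 3x3 rotation matrix whose columns are the frame's x, y, z axes.
In Python, from station import manip gives the robot as it stands. The module is installed in compiled form; this text tells all that it offers.
- The arm moves only by the shell command python3 -m inch 'ROWS'. ROWS is JSON, a list of rows, each a list of 7 numbers: the opening, from -1 (shut) to 1 (fully open), then the shift along the tool's x, y, z in cm, then the turn, a rotation vector about the tool's x, y, z in degrees. In form: [[gripper, x, y, z, wx, wy, wz], ...]. A call has 1 to 10 rows; each row shifts and turns the commanded pose from where the row before left it, along the tool's axes as they then stand; what a row does not reach is not made up. A row lasts 1/12 s, in which the tool goes at most 41.7 mm and 7.16 degrees, less where a joint would pass 70% of its speed; a pose out of reach is approached as far as the arm can. A call with a gripper value outside its range is refused whole. The fingers move at their own pace and stop on an object; the grip force is fixed at half the most. Time passes only in rows, so rows that do not move let the fingers close. It gives the time, the measured TCP pose, the force and the opening at its end, in the units of the state.
- manip.get_state(): the state, without advancing time (a new reading comes with each control period).
- manip.snapshot(name): name is "side" or "top"; returns (picture, depth): 400x640x3 uint8, red, green, blue; 400x640 float32, m along the optical axis (not along the pixel's ray), 0 where there is no reading.
- manip.get_calibration(name): a dict with "intrinsics" (3x3 intrinsics, pixels), "R" (3x3) and "t" (3): a world point X has camera coordinates R X + t. Camera axes: x right, y down, z forward; pixel columns grow to the right and rows downward; lengths in m; the calibration is good to about 2 mm. A picture is of the moment at which its call begins. get_calibration takes no time and is no camera call.
- manip.finish_job(): hands the job in, once; it reports no verdict.
The state is a dict: "t": time; "q": joint angles; "qd": joint speeds; "joint_efforts": joint torques, N m; "ee_pos": TCP position; "tcp_rot": TCP orientation; "contact_force": force on the tool from outside, world axes, zero at the start; "torque": the same for the moment, N m; "width": finger opening in m.
Only numpy, scipy, OpenCV 4.12 (cv2) and the standard library are available. Lean on these libraries where they do the work, as an engineer would, in place of code of your own. Each camera call takes 0.05 s, during which the arm holds its last target. There are 200 camera calls.

## Working session

There is one attempt and no reset: what is moved stays moved. The work goes in short steps, Python scripts to look and compute and a shell command to move; the robot and the scene stay as the last step left them, time stands still between calls to the robot, and variables do not carry over. Pictures are saved under pics/ and viewed, about 8 in all and at most 12, crops included, and the job is handed in when it is done.

```bash
mkdir -p pics
python3 - <<'E'
from station import manip
import cv2,numpy as np
s=manip.get_state();print({k:np.round(s[k],3).tolist() for k in('t','ee_pos','tcp_rot','contact_force','width')},manip.pinch_z)
for n in('top','side'):
    p,d=manip.snapshot(n);c=manip.get_calibration(n)
    cv2.imwrite(f'pics/{n}0.png',p[:,:,::-1]);np.savez(f'{n}0.npz',p=p,d=d,**c)
    print(n,np.round(c['intrinsics'],1).tolist(),np.round(c['R'],3).tolist(),np.round(c['t'],3).tolist())
E
```

```text
{'t': 0.0, 'ee_pos': [0.208, 0.589, 0.226], 'tcp_rot': [[-0.943, 0.333, -0.0], [0.333, 0.943, -0.002], [-0.0, -0.002, -1.0]], 'contact_force': [-0.022, 0.65, -0.219], 'width': 0.092} 0.0188
top [[479.6, 0.0, 328.6], [0.0, 479.6, 191.6], [0.0, 0.0, 1.0]] [[-0.045, -0.999, 0.006], [-0.977, 0.043, -0.207], [0.207, -0.015, -0.978]] [0.052, 0.582, 1.128]
side [[499.1, 0.0, 317.6], [0.0, 499.1, 198.1], [0.0, 0.0, 1.0]] [[-0.888, -0.46, 0.012], [-0.359, 0.675, -0.645], [0.288, -0.577, -0.764]] [0.53, 0.224, 1.016]
```

View pics/top0.png

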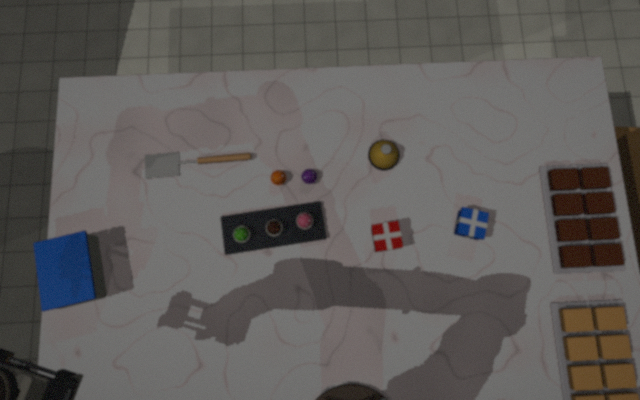

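View pics/side0.png

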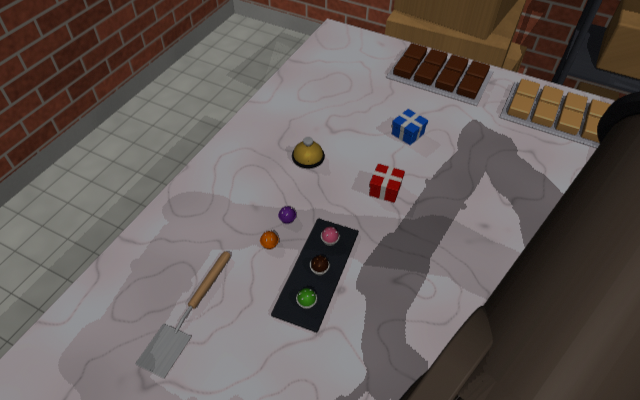

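The top view shows green truffle (242,234), dark (274,228), pink (304,221), red box (387,236), blue box (472,223) and the bell plunger at about (387,149). The side view shows green (307,297), the red box (387,182) and the bell (308,150). Next I'll measure these.

```bash
cat > h.py <<'E'
import numpy as np,cv2
def cloud(f):
    v=np.indices((400,640))[::-1].astype(float);K=f['intrinsics']
    d=f['d'];c=np.stack([(v[0]-K[0,2])/K[0,0]*d,(v[1]-K[1,2])/K[1,1]*d,d],-1)
    return (c-f['t'])@f['R']
def ray(f,u,v,z):
    r=f['R'].T@np.linalg.solve(f['intrinsics'],[u,v,1.]);o=-f['R'].T@f['t'];return o+r*(z-o[2])/r[2]
E
python3 - <<'E'
import numpy as np,cv2
from h import *
np.set_printoptions(precision=4,suppress=True)
for n,g in(('top',dict(green=(242,234),dark=(274,228),pink=(304,221),red=(387,236),blue=(472,223),bell=(384,154))),
         ('side',dict(green=(307,297),dark=(319,264),pink=(330,236),red=(387,182),blue=(410,126),bell=(308,150)))):
    f=dict(np.load(n+'0.npz'));P=cloud(f);hsv=cv2.cvtColor(f['p'],cv2.COLOR_RGB2HSV)
    for k,(u,v) in g.items():
        w=28 if k in('red','blue','bell') else 15
        s=np.s_[v-w:v+w,u-w:u+w];Q=P[s];z=Q[...,2];zt=np.percentile(z,99.5)
        lo={'red':.044,'blue':.044,'bell':.055}.get(k,.038)
        m=(z>lo)&(z<.09); q=Q[m]; yx=np.argwhere(m)
        c=yx.mean(0)+[v-w,u-w]
        (cx,cy),(a,b),ang=cv2.minAreaRect(q[:,:2].astype(np.float32)*1000)
        print(n,k,'n',m.sum(),'mean',q.mean(0),'zmax',z.max(),'rect',np.round([cx,cy,a,b,ang],1),'ray',ray(f,c[1],c[0],dict(red=.05,blue=.05,bell=.061).get(k,.043))[:2])
        if k=='green':
            h=hsv[s];mm=(h[...,0]>40)&(h[...,0]<80)&(h[...,1]>120);c=np.argwhere(mm).mean(0)+[v-w,u-w];print('  mask',mm.sum(),c[::-1],ray(f,c[1],c[0],.034))
E
```

```text
top green n 135 mean [0.4933 0.2479 0.0437] zmax 1.223746746370047 rect [494.1 247.7  30.4  30.9  44.5] ray [0.4934 0.2481]
  mask 119 [240.9076 233.605 ] [0.4927 0.2482 0.034 ]
top dark n 127 mean [0.5057 0.1671 0.0439] zmax 0.051464478514414665 rect [505.2 167.8  31.2  30.1  31.8] ray [0.5059 0.1672]
top pink n 129 mean [0.5191 0.0902 0.0433] zmax 1.223746746370047 rect [519.6  89.7  32.3  30.1  44.6] ray [0.5191 0.0902]
top red n 769 mean [ 0.4699 -0.1119  0.0506] zmax 1.223746746370047 rect [ 470.6 -112.5   68.8   69.2    6.6] ray [ 0.4699 -0.112 ]
top blue n 771 mean [ 0.4929 -0.3258  0.0511] zmax 1.223746746370047 rect [ 493.4 -326.8   69.5   69.    74. ] ray [ 0.493  -0.3262]
top bell n 78 mean [ 0.6882 -0.1226  0.0616] zmax 1.223746746370047 rect [ 689.4 -122.6   23.3   23.6   86. ] ray [ 0.6883 -0.1227]
side green n 170 mean [0.4922 0.2524 0.0425] zmax 0.914665167705806 rect [492.2 251.7  29.7  28.8  17.8] ray [0.4921 0.2526]
  mask 238 [306.1218 296.9034] [0.4927 0.2516 0.034 ]
side dark n 145 mean [0.5052 0.1715 0.0425] zmax 0.914665167705806 rect [505.4 169.5  30.7  29.6  76.5] ray [0.505  0.1718]
side pink n 130 mean [0.5188 0.0948 0.0425] zmax 0.914665167705806 rect [519.9  93.   31.   27.8  75.5] ray [0.5186 0.0951]
side red n 651 mean [ 0.4693 -0.1076  0.0494] zmax 0.914665167705806 rect [ 470.3 -110.5   69.    72.8    5.2] ray [ 0.469  -0.1069]
side blue n 492 mean [ 0.4923 -0.3221  0.0494] zmax 0.914665167705806 rect [ 493.2 -325.    76.5   71.    71.4] ray [ 0.4921 -0.3213]
side bell n 71 mean [ 0.688  -0.1199  0.0598] zmax 0.914665167705806 rect [ 689.1 -121.6   22.4   29.6   28.5] ray [ 0.6874 -0.1188]
```

```bash
cat >> h.py <<'E'
T=dict(green=(.493,.2495,.046),red=(.470,-.1112,.050),bell=(.689,-.122,.061))
def to(k,dz):
    from station import manip
    s=manip.get_state();R=np.array(s['tcp_rot']);d=np.array(T[k])+[0,0,dz]-s['ee_pos']
    print('t',s['t'],'pos',np.round(s['ee_pos'],4),'rot z',np.round(R[:,2],4),'tool cm to',k,np.round(R.T@d*100,2),'F',np.round(s['contact_force'],2),'w',s['width'])
E
python3 - <<'E'
from h import *
P=cloud(dict(np.load('top0.npz')))
for u,v in((65,270),(50,250),(80,290),(90,300)):print(P[v,u])
to('green',.17)
E
```

```text
[0.41905829 0.65292575 0.08065022]
[0.46779438 0.69246391 0.07893313]
[0.37132069 0.61505166 0.08054239]
[0.34785478 0.61370203 0.03213727]
t 0.1 pos [0.2082 0.5888 0.226 ] rot z [-3.0e-04 -1.4e-03 -1.0e+00] tool cm to green [-38.16 -22.49   1.04] F [ 0.44  0.23 -0.24] w 0.09186249269341137
```

```bash
python3 -m inch '[[-1,-1,-0.6,0,0,0,0],[-1,-2,-1.2,0,0,0,0],[-1,-2,-1.2,0,0,0,0],[-1,-2,-1.2,0,0,0,0],[-1,-2,-1.2,0,0,0,0],[-1,-2,-1.2,0,0,0,0],[-1,-2,-1.2,0,0,0,0],[-1,-2,-1.2,0,0,0,0],[-1,-2,-1.2,0,0,0,0],[-1,-2,-1.2,0,0,0,0]]'; python3 -m inch '[[-1,-2,-1.2,0,0,0,0],[-1,-2,-1.2,0,0,0,0],[-1,-2,-1.2,0,0,0,0],[-1,-2,-1.2,0,0,0,0],[-1,-2,-1.2,0,0,0,0],[-1,-2,-1.2,0,0,0,0],[-1,-2,-1.2,0,0,0,0],[-1,-2,-1.2,0,0,0,0],[-1,-2,-1,0,0,0,0],[-1,-1,-0.5,0,0,0,0]]'; python3 -m inch '[[-1,0,0,0,0,0,0],[-1,0,0,0,0,0,0],[-1,0,0,0,0,0,0]]'; python3 -c "
from h import *
to('green',.02)"
```

```text
t: 0.93
ee_pos: [0.3504, 0.4164, 0.2266]
tcp_rot: [[-0.943, 0.334, -0.0], [0.334, 0.943, -0.0], [-0.0, -0.0, -1.0]]
contact_force: [0.2, 0.1, 0.4]
width: 0.0297
t: 1.77
ee_pos: [0.4934, 0.2467, 0.2267]
tcp_rot: [[-0.942, 0.337, 0.001], [0.337, 0.942, -0.001], [-0.001, -0.001, -1.0]]
contact_force: [-0.2, -0.2, -0.5]
width: 0.0008
t: 2.02
ee_pos: [0.4906, 0.2515, 0.2266]
tcp_rot: [[-0.943, 0.332, -0.001], [0.332, 0.943, 0.0], [0.001, 0.0, -1.0]]
contact_force: [-0.7, 0.7, 0.3]
width: 0.0003
t 2.0167 pos [0.4906 0.2515 0.2266] rot z [-8.e-04  5.e-04 -1.e+00] tool cm to green [-0.31 -0.11 16.06] F [-0.72  0.71  0.31] w 0.0002809210512625732
```

```bash
python3 -m inch '[[-1,-0.2,-0.1,1,0,0,0],[-1,0,0,1.5,0,0,0],[-1,0,0,2,0,0,0],[-1,0,0,2,0,0,0],[-1,0,0,2,0,0,0],[-1,0,0,1.5,0,0,0],[-1,0,0,1.5,0,0,0],[-1,0,0,0.5,0,0,0],[-1,0,0,0,0,0,0],[-1,0,0,0,0,0,0]]'
python3 - <<'E'
from h import *
from station import manip
to('green',.02)
ims=[]
for n in('top','side'):
    p,d=manip.snapshot(n);u,v=dict(top=(242,225),side=(307,285))[n]
    ims.append(cv2.resize(p[v-50:v+50,u-50:u+50,::-1],(400,400),interpolation=cv2.INTER_CUBIC))
cv2.imwrite('pics/g1.png',np.clip(np.hstack(ims)*1.6,0,255).astype(np.uint8))
to('green',.02)
E
```

```text
t: 2.85
ee_pos: [0.4928, 0.2493, 0.1068]
tcp_rot: [[-0.943, 0.333, -0.0], [0.333, 0.943, -0.0], [0.0, -0.0, -1.0]]
contact_force: [-0.2, -0.1, 0.1]
width: 0.0005
t 2.85 pos [0.4928 0.2493 0.1068] rot z [-3.e-04 -1.e-04 -1.e+00] tool cm to green [-0.01  0.03  4.08] F [-0.2  -0.13  0.05] w 0.0005303889134046285
t 2.95 pos [0.4936 0.2494 0.1076] rot z [ 1.2e-03  9.0e-04 -1.0e+00] tool cm to green [ 0.06 -0.02  4.16] F [ 0.99 -0.07  0.68] w 0.0005458939999779477
```

View pics/g1.png

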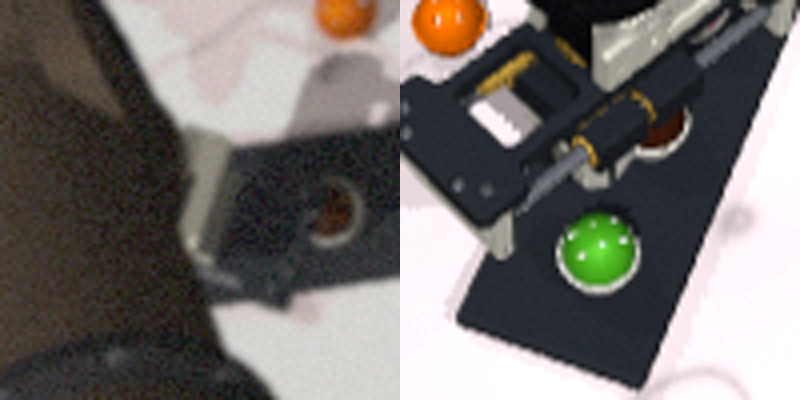

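The top view is occluded by the arm. In the side crop there's a grey tip at about (600,180) over the truffle and another grey part at (500,240). I'll use depth to check which one is the fingertips.

Run:
```python
from h import *
from station import manip
to('green',.02)
p,d=manip.snapshot('side');f=dict(d=d,**manip.get_calibration('side'));P=cloud(f)
s=manip.get_state();R=np.array(s['tcp_rot']);L=((P-s['ee_pos'])@R)*1000  # tool frame mm
x=f['R']@s['ee_pos']+f['t'];print('tcp px',f['intrinsics']@x/x[2])
for u,v in((600,180),(595,170),(500,250),(505,235),(560,180),(520,150)):
    a,b=(u-400)//4+257,v//4+235;print((u,v),(a,b),L[b,a].round(0))
m=(np.abs(L[...,0])<30)&(np.abs(L[...,1])<110)&(L[...,2]<6)&(L[...,2]>-60)&(d>0)
for lo in range(-60,10,10):
    q=L[m&(L[...,2]>=lo)&(L[...,2]<lo+10)]
    if len(q):print(lo,len(q),'x',q[:,0].min().round(),q[:,0].max().round(),'y',np.percentile(q[:,1],[0,10,50,90,100]).round())
```

```text
t 2.95 pos [0.4936 0.2494 0.1076] rot z [ 1.2e-03  9.0e-04 -1.0e+00] tool cm to green [ 0.06 -0.02  4.16] F [ 0.99 -0.07  0.68] w 0.0005458939999779477
tcp px [306.01181969 276.28026219   1.        ]
(600, 180) (307, 280) [ 9.  6. -5.]
(595, 170) (305, 277) [ 31.  30. -70.]
(500, 250) (282, 297) [ 36.  86. -75.]
(505, 235) (283, 293) [ 37.  84. -87.]
(560, 180) (297, 280) [ 30.  47. -76.]
(520, 150) (287, 272) [  22.   61. -108.]
-40 2 x -0.0 10.0 y [16. 16. 17. 19. 19.]
-30 18 x -10.0 12.0 y [13. 15. 17. 19. 19.]
-20 24 x -11.0 12.0 y [-13.  -9.  13.  18.  18.]
-10 20 x 8.0 11.0 y [-13.  -7.   0.   8.  11.]
0 1 x 9.0 9.0 y [-4. -4. -4. -4. -4.]
```

The fingers are shut at the TCP and the body is 70 mm or more higher. I'll descend to 2 cm and hold.

```bash
python3 -m inch '[[-1,0,0,0.5,0,0,0],[-1,0,0,1,0,0,0],[-1,0,0,1,0,0,0],[-1,0,0,1,0,0,0],[-1,0,0,0.6,0,0,0],[-1,0,0,0,0,0,0],[-1,0,0,0,0,0,0],[-1,0,0,0,0,0,0]]'; python3 -c "
from h import *
to('green',.02)"
for i in 1 2 3; do python3 -m inch '[[-1,0,0,0,0,0,0],[-1,0,0,0,0,0,0],[-1,0,0,0,0,0,0],[-1,0,0,0,0,0,0],[-1,0,0,0,0,0,0],[-1,0,0,0,0,0,0],[-1,0,0,0,0,0,0],[-1,0,0,0,0,0,0],[-1,0,0,0,0,0,0]]'|head -2; done; python3 -c "
from h import *
to('green',.02)"
```

```text
t: 3.67
ee_pos: [0.4933, 0.2489, 0.0658]
tcp_rot: [[-0.943, 0.333, 0.0], [0.333, 0.943, 0.0], [-0.0, 0.0, -1.0]]
contact_force: [0.6, -0.2, 0.4]
width: 0.0005
t 3.6667 pos [0.4933 0.2489 0.0658] rot z [ 1.e-04  0.e+00 -1.e+00] tool cm to green [ 0.05  0.05 -0.02] F [ 0.63 -0.17  0.39] w 0.0005070079138332814
t: 4.42
ee_pos: [0.4931, 0.2489, 0.0657]
t: 5.17
ee_pos: [0.4932, 0.2488, 0.0657]
t: 5.92
ee_pos: [0.4932, 0.2489, 0.0658]
t 5.9167 pos [0.4932 0.2489 0.0658] rot z [ 1.e-04  1.e-04 -1.e+00] tool cm to green [ 0.04  0.05 -0.02] F [ 0.34  1.1  -0.84] w 0.00042773322249128025
```

```bash
python3 -m inch '[[-1,0,0,0,0,0,0],[-1,0,0,0,0,0,0],[-1,0,0,0,0,0,0],[-1,0,0,0,0,0,0],[-1,0,0,0,0,0,0],[-1,0,0,0,0,0,0]]'; python3 -m inch '[[-1,0,0,-1,0,0,0],[-1,0,0,-2,0,0,0],[-1,0,0,-2,0,0,0],[-1,0,0,-2,0,0,0],[-1,0,0,-2,0,0,0],[-1,0,0,-2,0,0,0],[-1,0,0,-2,0,0,0],[-1,0,0,-2,0,0,0],[-1,0,0,-1,0,0,0],[-1,0,0,0,0,0,0]]'; python3 -c "
from h import *
to('red',.18)"
```

```text
t: 6.42
ee_pos: [0.4932, 0.2489, 0.0657]
tcp_rot: [[-0.943, 0.333, 0.0], [0.333, 0.943, 0.0], [0.0, 0.0, -1.0]]
contact_force: [-0.0, 0.7, -0.5]
width: 0.0004
t: 7.25
ee_pos: [0.4943, 0.2494, 0.2285]
tcp_rot: [[-0.943, 0.333, 0.004], [0.333, 0.943, 0.003], [-0.003, 0.004, -1.0]]
contact_force: [-0.4, -0.3, 0.4]
width: 0.0006
t 7.25 pos [0.4943 0.2494 0.2285] rot z [ 0.0038  0.0025 -1.    ] tool cm to red [ -9.73 -34.81  -0.25] F [-0.42 -0.3   0.41] w 0.000609509103270697
```

```bash
python3 -m inch '[[-1,-0.4,-1.4,0,0,0,0],[-1,-0.5,-1.8,0,0,0,0],[-1,-0.5,-1.8,0,0,0,0],[-1,-0.5,-1.8,0,0,0,0],[-1,-0.5,-1.8,0,0,0,0],[-1,-0.5,-1.8,0,0,0,0],[-1,-0.5,-1.8,0,0,0,0],[-1,-0.5,-1.8,0,0,0,0],[-1,-0.5,-1.8,0,0,0,0],[-1,-0.5,-1.8,0,0,0,0]]'; python3 -m inch '[[-1,-0.5,-1.8,0,0,0,0],[-1,-0.5,-1.8,0,0,0,0],[-1,-0.5,-1.8,0,0,0,0],[-1,-0.5,-1.8,0,0,0,0],[-1,-0.5,-1.8,0,0,0,0],[-1,-0.5,-1.8,0,0,0,0],[-1,-0.5,-1.8,0,0,0,0],[-1,-0.5,-1.8,0,0,0,0],[-1,-0.5,-1.8,0,0,0,0],[-1,-0.3,-1,0,0,0,0]]'; python3 -m inch '[[-1,0,0,0,0,0,0],[-1,0,0,0,0,0,0],[-1,0,0,0,0,0,0],[-1,0,0,0,0,0,0],[-1,0,0,0,0,0,0],[-1,0,0,0,0,0,0]]'|tail -1; python3 -c "
from h import *
to('red',.02)"
```

```text
t: 8.08
ee_pos: [0.4793, 0.0646, 0.2243]
tcp_rot: [[-0.943, 0.334, -0.002], [0.334, 0.943, -0.001], [0.002, -0.002, -1.0]]
contact_force: [-0.1, -0.2, 1.0]
width: 0.0004
t: 8.92
ee_pos: [0.4668, -0.1143, 0.2245]
tcp_rot: [[-0.942, 0.336, -0.002], [0.336, 0.942, -0.001], [0.002, -0.001, -1.0]]
contact_force: [-0.5, 0.5, -0.1]
width: 0.0004
width: 0.0005
t 9.4167 pos [ 0.4687 -0.1108  0.2257] rot z [-0.e+00  2.e-04 -1.e+00] tool cm to red [-0.14  0.   15.57] F [-0.9   0.07  0.59] w 0.0004521014647135922
```

```bash
python3 -m inch '[[-1,-0.1,0,1,0,0,0],[-1,0,0,2,0,0,0],[-1,0,0,2,0,0,0],[-1,0,0,2,0,0,0],[-1,0,0,2,0,0,0],[-1,0,0,2,0,0,0],[-1,0,0,1,0,0,0],[-1,0,0,1,0,0,0],[-1,0,0,0,0,0,0],[-1,0,0,0,0,0,0]]'|head -2; python3 -c "
from h import *
to('red',.02)"; python3 -m inch '[[-1,0,0,0.6,0,0,0],[-1,0,0,1,0,0,0],[-1,0,0,0.6,0,0,0],[-1,0,0,0.4,0,0,0],[-1,0,0,0,0,0,0],[-1,0,0,0,0,0,0],[-1,0,0,0,0,0,0]]';  python3 - <<'E'
from h import *
from station import manip
p,d=manip.snapshot('side')
cv2.imwrite('pics/r1.png',np.clip(cv2.resize(p[122:222,327:447,::-1],(600,500),interpolation=cv2.INTER_CUBIC)*1.5,0,255).astype(np.uint8))
to('red',.02)
E
```

```text
t: 10.25
ee_pos: [0.4695, -0.112, 0.0957]
t 10.25 pos [ 0.4695 -0.112   0.0957] rot z [-4.e-04 -1.e-04 -1.e+00] tool cm to red [-0.02  0.09  2.57] F [ 0.49  0.24 -0.36] w 0.0003035840492517787
t: 10.83
ee_pos: [0.4697, -0.112, 0.0699]
tcp_rot: [[-0.943, 0.333, 0.0], [0.333, 0.943, -0.0], [-0.0, 0.0, -1.0]]
contact_force: [1.0, 0.6, 0.1]
width: 0.0004
t 10.8833 pos [ 0.4697 -0.112   0.0699] rot z [ 4.e-04 -0.e+00 -1.e+00] tool cm to red [ 0.    0.08 -0.01] F [-0.51  1.11  0.01] w 9.313275034188807e-05
```

View pics/r1.png

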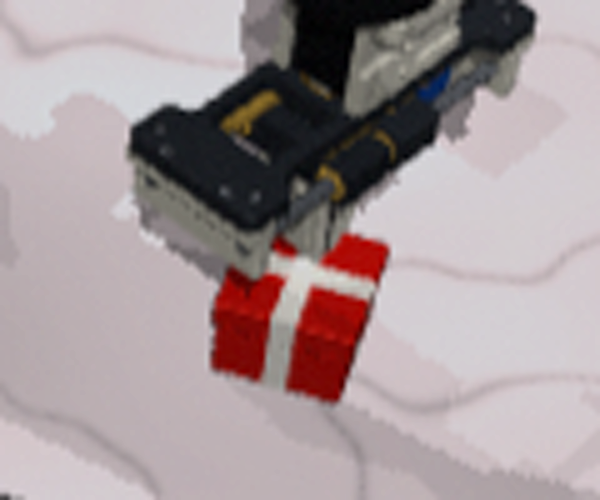

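The picture shows the shut fingertips over the middle of the red lid, with the bands crossing at about (300,265). The box is undisturbed. I'll hold, then lift.

```bash
for i in 1 2 3; do python3 -m inch '[[-1,0,0,0,0,0,0],[-1,0,0,0,0,0,0],[-1,0,0,0,0,0,0],[-1,0,0,0,0,0,0],[-1,0,0,0,0,0,0],[-1,0,0,0,0,0,0],[-1,0,0,0,0,0,0],[-1,0,0,0,0,0,0],[-1,0,0,0,0,0,0],[-1,0,0,0,0,0,0]]'|head -2; done
python3 -m inch '[[-1,0,0,-1,0,0,0],[-1,0,0,-2,0,0,0],[-1,0,0,-2,0,0,0],[-1,0,0,-2,0,0,0],[-1,0,0,-2,0,0,0],[-1,0,0,-1.5,0,0,0],[-1,0,0,-0.5,0,0,0],[-1,0,0,0,0,0,0],[-1,0,0,0,0,0,0]]'|head -2; python3 -c "
from h import *
to('bell',.1)"
```

```text
t: 11.72
ee_pos: [0.4695, -0.1119, 0.0697]
t: 12.55
ee_pos: [0.4695, -0.1119, 0.0697]
t: 13.38
ee_pos: [0.4695, -0.1119, 0.0697]
t: 14.13
ee_pos: [0.4693, -0.1118, 0.1796]
t 14.1333 pos [ 0.4693 -0.1118  0.1796] rot z [ 1.e-04  2.e-04 -1.e+00] tool cm to bell [-21.05   6.36   1.86] F [-0.64  0.92  0.2 ] w 0.0007101739083367467
```

```bash
python3 -m inch '[[-1,-1,0.3,0,0,0,0],[-1,-2,0.6,0,0,0,0],[-1,-2,0.6,0,0,0,0],[-1,-2,0.6,0,0,0,0],[-1,-2,0.6,0,0,0,0],[-1,-2,0.6,0,0,0,0],[-1,-2,0.6,0,0,0,0],[-1,-2,0.6,0,0,0,0],[-1,-2,0.6,0,0,0,0],[-1,-2,0.6,0,0,0,0]]'|head -2; python3 -m inch '[[-1,-1.5,0.5,0,0,0,0],[-1,-0.5,0.2,0,0,0,0],[-1,0,0,0,0,0,0],[-1,0,0,0,0,0,0],[-1,0,0,2,0,0,0],[-1,0,0,2,0,0,0],[-1,0,0,2,0,0,0],[-1,0,0,1.5,0,0,0],[-1,0,0,0.5,0,0,0],[-1,0,0,0,0,0,0]]'; python3 -m inch '[[-1,0,0,0,0,0,0],[-1,0,0,0,0,0,0]]'|head -2; python3 -c "
from h import *
to('bell',0)"
```

```text
t: 14.97
ee_pos: [0.6687, -0.1214, 0.1778]
t: 15.8
ee_pos: [0.6872, -0.1215, 0.0984]
tcp_rot: [[-0.943, 0.334, -0.003], [0.334, 0.943, 0.0], [0.003, -0.001, -1.0]]
contact_force: [-0.0, -0.5, 0.1]
width: 0.0004
t: 15.97
ee_pos: [0.6894, -0.1219, 0.1011]
t 15.9667 pos [ 0.6894 -0.1219  0.1011] rot z [ 1.8e-03 -3.0e-04 -1.0e+00] tool cm to bell [ 0.04 -0.02  4.01] F [-0.41  0.44  0.07] w 0.00022988437059804942
```

```bash
python3 -m inch '[[-1,0,0,1,0,0,0],[-1,0,0,1,0,0,0],[-1,0,0,1,0,0,0],[-1,0,0,0.5,0,0,0],[-1,0,0,0,0,0,0],[-1,0,0,0,0,0,0],[-1,0,0,0,0,0,0]]'; for i in 1 2 3; do python3 -m inch '[[-1,0,0,0.1,0,0,0],[-1,0,0,0.1,0,0,0],[-1,0,0,0,0,0,0],[-1,0,0,0,0,0,0]]'|grep -E 'ee|force';done
```

```text
t: 16.55
ee_pos: [0.6891, -0.1217, 0.0649]
tcp_rot: [[-0.943, 0.333, 0.0], [0.333, 0.943, -0.0], [-0.0, 0.0, -1.0]]
contact_force: [0.8, -0.7, -0.1]
width: 0.0001
ee_pos: [0.6889, -0.1216, 0.0629]
contact_force: [0.1, 0.8, 0.1]
ee_pos: [0.689, -0.1216, 0.0609]
contact_force: [-0.3, -0.1, 1.5]
ee_pos: [0.689, -0.1216, 0.0588]
contact_force: [-0.4, -0.2, 2.6]
```

Contact at z≈0.061, as expected. I'll continue to the bottom.

```bash
for i in 1 2 ; do python3 -m inch '[[-1,0,0,0.1,0,0,0],[-1,0,0,0.1,0,0,0],[-1,0,0,0,0,0,0],[-1,0,0,0,0,0,0]]'|grep -E 'ee|force';done; python3 -m inch '[[-1,0,0,0.1,0,0,0],[-1,0,0,0,0,0,0],[-1,0,0,0,0,0,0],[-1,0,0,0,0,0,0]]'|grep -E 'ee|force'
```

```text
ee_pos: [0.689, -0.1216, 0.0568]
contact_force: [-0.3, -0.1, 4.5]
ee_pos: [0.689, -0.1216, 0.0554]
contact_force: [-1.0, 0.3, 9.3]
ee_pos: [0.6891, -0.1216, 0.0552]
contact_force: [-3.4, 1.4, 15.3]
```

The plunger is at its stop: z is stuck at 0.055 and the force rose to 15 N. I'll release, move clear and look.

```bash
python3 -m inch '[[-1,0,0,-0.5,0,0,0],[-1,0,0,-0.5,0,0,0],[-1,0,0,-1,0,0,0],[-1,0,0,-2,0,0,0],[-1,0,0,-2,0,0,0],[-1,0,0,-2,0,0,0],[-1,0,0,-2,0,0,0],[-1,0,0,-2,0,0,0],[-1,0,0,-2,0,0,0],[-1,0,0,-1,0,0,0]]'; python3 -m inch '[[-1,0,0,0,0,0,0],[-1,0,0,0,0,0,0],[-1,0,0,0,0,0,0],[-1,0,0,0,0,0,0],[-1,0,0,0,0,0,0],[-1,0,0,0,0,0,0]]'
python3 - <<'E'
from h import *
from station import manip
p,d=manip.snapshot('side');P=cloud(dict(d=d,**manip.get_calibration('side')))
cv2.imwrite('pics/end.png',np.clip(p[:,:,::-1]*1.4,0,255).astype(np.uint8))
m=(np.hypot(P[...,0]-.689,P[...,1]+.122)<.012)&(P[...,2]<.1)&(P[...,2]>.05);print('plunger z',m.sum(),np.median(P[m][:,2]) if m.any() else None)
a=np.load('side0.npz')['p'].astype(int)
diff=np.abs(p.astype(int)-a).max(-1)
for k,(u,v) in dict(green=(307,297),dark=(319,264),pink=(330,236),red=(387,182),blue=(410,126),spat=(205,290)).items():
    print(k,(diff[v-18:v+18,u-18:u+18]>70).sum())
to('bell',0)
E
```

```text
t: 19.38
ee_pos: [0.6894, -0.1219, 0.2065]
tcp_rot: [[-0.943, 0.334, 0.002], [0.334, 0.943, -0.0], [-0.002, 0.0, -1.0]]
contact_force: [-0.2, 0.4, 0.2]
width: 0.0005
t: 19.88
ee_pos: [0.6885, -0.1215, 0.2028]
tcp_rot: [[-0.943, 0.333, -0.001], [0.333, 0.943, 0.0], [0.001, -0.0, -1.0]]
contact_force: [0.5, -0.4, 0.4]
width: 0.0004
plunger z 53 0.06005253926888549
green 0
dark 0
pink 0
red 0
blue 0
spat 0
t 19.9333 pos [ 0.6886 -0.1215  0.203 ] rot z [-1.1e-03  1.0e-04 -1.0e+00] tool cm to bell [-0.07 -0.03 14.2 ] F [ 0.54  0.68 -0.42] w 6.438562680824341e-05
```

View pics/end.png

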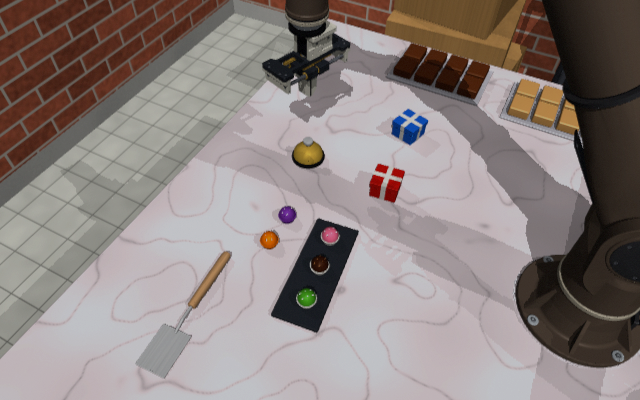

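The view shows everything in its original place, the bell plunger up at (308,141), and the gripper well clear above it. I'm handing in.

```bash
python3 -c "
from station import manip
print(manip.finish_job())"
```

```text
the job is handed in; nothing more can be done
None
```

The job is done as asked and in order, in about 20 s of the 64 s allowed.

- **Green truffle:** I pointed straight down with the shut fingertips about 2 cm above it, centred within about 1 mm of my measured position, and held for about 2.7 s.
- **Red box:** I pointed in the same way, again within about 1 mm, and held for about 2.5 s.
- **Bell:** I pressed the plunger to its stop. Contact came at z ≈ 0.061 m, movement stopped at 0.055 m, and the force rose to about 15 N. I then lifted 14 cm clear.

**Last checks:** The side camera put the plunger top back at 0.060 m. It showed no change around the truffles and boxes, and none at the one spot I checked on the spatula. The contact force at the end was only noise, under 1 N.

**Disagreement:** The two cameras differed by 2–4 mm in y. I used positions between the two, so the true centring error is probably about 2 mm.

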